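# Find the canister lid that rocks and press it home

## Task

One of the four porcelain canisters on the oak shelf was not shut properly: its wooden lid is not down on its seal. Feel the lids by pressing them lightly near the edge until you find the one that rocks, then press that lid in its middle until it is fully home, and end the job there, with your fingertips still resting on it, so that I can see which canister stood open. Only touch and press, never hard: pick up nothing, and leave the canisters and everything round them standing where they are.

Things in the scene. Friction and masses are not known exactly. Their poses are not given: they have to be found in the camera images.
- canister_a: One of four alike white porcelain canisters standing loose on the oak shelf's top (0.5 kg, 82 mm across, 88 mm to the rim), closed by lid_a. Origin: centre of its underside, 85 mm above the worktop; z up. A home lid's flange lies on the rim all round: its top is 102 mm above this origin and it cannot tip. Exactly one of the four lids, any of them, starts not home: level, but 3.5 to 4.5 mm higher.
- lid_a: Flat round darker-oak lid of canister_a, 82 mm across, 14 mm thick, no knob, a plug with silicone seal below. Origin: centre of its flat top face; z is that face's normal, up. When not home, 3 to 6 N about 25 mm from the middle tips that side down 0.05 to 0.12 rad (it springs back level); about 13 N in the middle slides it down, and it stays where pushed. When home it does not yield.
- canister_b: One of four alike white porcelain canisters standing loose on the oak shelf's top (0.5 kg, 82 mm across, 88 mm to the rim), closed by lid_b. Origin: centre of its underside, 85 mm above the worktop; z up. A home lid's flange lies on the rim all round: its top is 102 mm above this origin and it cannot tip. Exactly one of the four lids, any of them, starts not home: level, but 3.5 to 4.5 mm higher.
- lid_b: Flat round darker-oak lid of canister_b, 82 mm across, 14 mm thick, no knob, a plug with silicone seal below. Origin: centre of its flat top face; z is that face's normal, up. When not home, 3 to 6 N about 25 mm from the middle tips that side down 0.05 to 0.12 rad (it springs back level); about 13 N in the middle slides it down, and it stays where pushed. When home it does not yield.
- canister_c: One of four alike white porcelain canisters standing loose on the oak shelf's top (0.5 kg, 82 mm across, 88 mm to the rim), closed by lid_c. Origin: centre of its underside, 85 mm above the worktop; z up. A home lid's flange lies on the rim all round: its top is 102 mm above this origin and it cannot tip. Exactly one of the four lids, any of them, starts not home: level, but 3.5 to 4.5 mm higher.
- lid_c: Flat round darker-oak lid of canister_c, 82 mm across, 14 mm thick, no knob, a plug with silicone seal below. Origin: centre of its flat top face; z is that face's normal, up. When not home, 3 to 6 N about 25 mm from the middle tips that side down 0.05 to 0.12 rad (it springs back level); about 13 N in the middle slides it down, and it stays where pushed. When home it does not yield.
- canister_d: One of four alike white porcelain canisters standing loose on the oak shelf's top (0.5 kg, 82 mm across, 88 mm to the rim), closed by lid_d. Origin: centre of its underside, 85 mm above the worktop; z up. A home lid's flange lies on the rim all round: its top is 102 mm above this origin and it cannot tip. Exactly one of the four lids, any of them, starts not home: level, but 3.5 to 4.5 mm higher.
- lid_d: Flat round darker-oak lid of canister_d, 82 mm across, 14 mm thick, no knob, a plug with silicone seal below. Origin: centre of its flat top face; z is that face's normal, up. When not home, 3 to 6 N about 25 mm from the middle tips that side down 0.05 to 0.12 rad (it springs back level); about 13 N in the middle slides it down, and it stays where pushed. When home it does not yield.
- egg_cup_1: White porcelain egg cup, 48 mm across, 42 mm high, loose in the pulled-out tray, low in front of the shelf. Origin: centre of its underside.
- egg_cup_2: White porcelain egg cup, 48 mm across, 42 mm high, loose in the pulled-out tray, low in front of the shelf. Origin: centre of its underside.
- egg_cup_3: White porcelain egg cup, 48 mm across, 42 mm high, loose in the pulled-out tray, low in front of the shelf. Origin: centre of its underside.
- egg_cup_4: White porcelain egg cup, 48 mm across, 42 mm high, loose in the pulled-out tray, low in front of the shelf. Origin: centre of its underside.
- pepper_mill: Glass and steel pepper mill, 52 mm across, 145 mm high, loose on top of the shelf among the canisters (its top is 43 mm above the lids). Origin: centre of its underside.
- steel_lid: Stainless saucepan lid with a black knob, 134 mm across, 41 mm high, lying loose on top of the shelf. Origin: centre of its underside.
- egg_timer: Round steel kitchen timer, 62 mm across, 59 mm high, loose on top of the shelf. Origin: centre of its underside.
- egg_cooker: Black egg cooker with a glass dome, 180 mm across, 151 mm high, fixed on the left part of the shelf (its top is 49 mm above the lids), its press button facing the robot. Origin: centre of its underside.
- shelf: Low oak shelf unit fixed on the worktop, 260 mm deep (its x), 840 mm wide (its y), top face 85 mm above the worktop. Origin: centre of its underside; -x is its front.
- tray (a joint): Oak pull-out tray, 360 mm wide, 38 mm high with its runners, drawn out of the shelf's middle towards the robot; 0 at the start, + further out, - pushed in, m.
Not all that is in view belongs to the job. What is shaped like the canister_d but orange or yellow is not meant.

How it is judged:
By the outcome, as a careful person would: the job done as asked, in the order asked, and still so for the second after the job is handed in, while the arm keeps its last pose, push and grip.
It also fails if it takes over 48 s, if anything falls off the work surface, if the arm or the gripper's body presses on something with over 40 N, if the wrist force passes 120 N, or if a joint passes its speed limit or range.

## Robot

A 7-joint arm with a two-finger parallel gripper is mounted at the origin on the work surface. World frame = base frame: x ahead of the robot, y to its left, z up, the work surface at z = 0. Lengths are in m, angles in rad, forces in N, time in s.
With the tool pointing down it reaches from about 0.4 to 0.85 m from the base axis. Payload 4.5 kg.
Tool frame: the origin (TCP) lies between the finger pads; the fingertips stand 19 mm ahead of it and the grasp point (between the pads) is the TCP (r.tips_ahead is the distance from the TCP to the fingertips, in m); z points along the fingers, y is the line along which they close (so a half turn about z gives the same grasp; the last joint's range is limited). The gripper opens to 88 mm and grips with 3 to 60 N. Pads are 18 mm wide; open, the fingers measure 123 mm over their backs; the gripper's body (75 mm by 187 mm) begins 45 mm behind the grasp point.
Start: joints at [1.316, 0.689, -0.195, 1.565, 0.157, 0.902, -0.215], TCP at [0.178, -0.599, 0.223] pointing down, gripper open.
Joint ranges: [-3.01, 3.01], [-0.46, 2.08], [-1.47, 1.51], [0.13, 2.56], [-1, 4.14], [0.04, 2.09], [-2.66, 2.66]. Speed limits (rad/s): [2.57, 2.57, 3.14, 3.14, 3.14, 3.14, 3.14].

## Interface

Orientations are given as a unit quaternion [x, y, z, w].
In Python, from plant import r, cams, models gives the robot as it stands. The module is installed in compiled form; this text tells all that it offers.
- The arm moves only by the tool jog_arm, never from a script. Its arguments are lists of equal length, an entry for each row: "turn": the turn, a rotation vector about the tool's x, y, z in rad, a list of three; "translation": the shift along the tool's x, y, z in m, a list of three; "grip": the closure, from 0 (fully open) to 1 (shut). In form: {"turn": [[ax, ay, az], ...], "translation": [[tx, ty, tz], ...], "grip": [grip, ...]}. A call has 1 to 20 rows; each row is the pose to reach, as a shift and turn from the pose commanded when the call began, along the tool's axes at that moment; what a row does not reach only later rows make up. A row lasts 1/8 s, in which the tool goes at most 62.5 mm and 10.7 degrees, less where a joint would pass 70% of its speed; a pose out of reach is approached as far as the arm can. A call with a gripper value outside its range is refused whole. The fingers move at their own pace and stop on an object; "force" is the grip in N (left out, the last holds). Time passes only in rows, so rows that repeat a pose let the fingers close. It gives the time, the measured TCP pose, the force, the opening and the grip force at its end, in the units of the state.
- r.get_state(): the state, without advancing time (a new reading comes with each control period).
- cams.snapshot(name): name is "scene" or "top" or "wrist"; returns the picture (384x512x3 uint8, red, green, blue); there is no depth.
- cams.camera_params(name): a dict with "fx", "fy", "cx", "cy" (pixels), "eye" and "orientation" of the camera in the world. Camera axes: x right, y up, looking along -z (the intrinsics and any distortion apply to the point x, -y, -z); pixel columns grow to the right and rows downward; lengths in m; the calibration is good to about 2 mm. A picture is of the moment at which its call begins: read the wrist's pose just before it. camera_params takes no time and is no camera call; for the wrist camera it gives the pose at the moment of the call.
- r.finish_job(): hands the job in; it is judged then, once.
Trained networks look in the newest picture that a camera, given by its name, has taken for a name from the list of things; names that differ only in an ending like _2 or _b are one class to them, and where a whole thing is asked for, a point or a joint stands for the part that bears it (a point fixed in the world has none). Each returns a list of dicts, best first, with "p" (0 to 1); they miss things now and then, are a little off and sometimes report something else, mostly with a low value. They report only what shows in the picture. A call takes as long as a camera call. They do not tell look-alikes from the thing itself.
- models.find_in(camera, name): "position" ([x, y, z] in m, in world coordinates, good to about 4 mm: the middle of the surface that is visible of it).
- models.masks_of(camera, name): "pixels" (384x512 bool, what is visible of it).
- models.place_of(camera, name): "position" ([x, y, z] in m, in world coordinates, good to about 4 mm: a listed point, or the origin of a listed thing).
The state is a dict: "clock": time; "q": joint angles; "qd": joint speeds; "joint_torque": joint torques, N m; "tool_pos": TCP position; "eef_rot": TCP orientation; "contact_force": force on the tool from outside, world axes, zero at the start; "moment": the same for the moment, N m; "opening": opening from 0.0 (shut) to 1.0 (fully open); "finger_force": force on a finger pad.
Only numpy, scipy, OpenCV 4.12 (cv2) and the standard library are available. Lean on these libraries where they do the work, as an engineer would, in place of code of your own. Each camera call takes 0.05 s, during which the arm holds its last target. There are 200 camera calls.

## Working session

There is one attempt and no reset: what is moved stays moved. The work goes in short steps, Python scripts to look and compute and a tool call to move; the robot and the scene stay as the last step left them, time stands still between calls to the robot, and variables do not carry over. Pictures are saved under pics/ and viewed, at most 10 in all, crops included, and the job is handed in when it is done.

Besides the shell and the picture viewer there is one more tool, called as a command line: name --argument value ..., lists and objects as JSON in quotes. jog_arm: Moves the arm, as the interface text tells. Its arguments: {"type":"object","properties":{"turn":{"type":"array"},"translation":{"type":"array"},"grip":{"type":"array"},"force":{"type":"number"}},"required":["turn","translation","grip"]}

```bash
mkdir -p pics
python3 - <<'E'
from plant import r,cams,models
import cv2,numpy as np
s=r.get_state();print({k:np.round(v,3).tolist() for k,v in s.items()})
for c in("top","scene"):
    im=cams.snapshot(c);cv2.imwrite(f"pics/{c}1.png",im[:,:,::-1])
    p=cams.camera_params(c);print(c,{k:np.round(v,4).tolist() for k,v in p.items()})
    for n in("canister_a","lid_a","pepper_mill","steel_lid","egg_timer","egg_cooker","shelf"):
        print(n,[(np.round(d["position"],3).tolist(),round(d["p"],2)) for d in models.place_of(c,n)])
E
```

```text
{'clock': 0.0, 'q': [1.316, 0.69, -0.194, 1.566, 0.157, 0.903, -0.215], 'qd': [0.0, 0.001, 0.002, 0.003, 0.001, 0.0, 0.0], 'joint_torque': [-0.0, -52.755, -1.267, -15.342, -0.053, 0.006, 0.0], 'tool_pos': [0.178, -0.598, 0.222], 'eef_rot': [0.99, 0.144, -0.0, -0.001], 'contact_force': [0.633, -0.398, -0.051], 'moment': [0.019, 0.039, -0.061], 'finger_force': 0.0, 'opening': 1.004}
top {'fx': 436.0992, 'fy': 436.0992, 'cx': 247.9744, 'cy': 200.5893, 'eye': [0.2363, -0.0478, 1.2486], 'orientation': [-0.0736, 0.0751, 0.714, -0.6922]}
canister_a [([0.511, -0.018, 0.082], 0.92), ([0.259, -0.423, 0.001], 0.92), ([0.604, 0.09, 0.088], 0.84), ([0.338, -0.325, 0.002], 0.81), ([0.508, -0.255, 0.083], 0.78), ([0.621, -0.138, 0.088], 0.56), ([0.2, -0.312, 0.0], 0.55), ([0.463, 0.077, 0.086], 0.39)]
lid_a [([0.257, -0.424, 0.102], 0.97), ([0.508, -0.253, 0.187], 0.87), ([0.51, -0.019, 0.188], 0.8), ([0.619, -0.137, 0.192], 0.78), ([0.205, -0.31, 0.101], 0.7), ([0.604, 0.091, 0.186], 0.65), ([0.339, -0.319, 0.101], 0.64), ([0.56, -0.376, 0.087], 0.45)]
pepper_mill [([0.644, -0.242, 0.088], 0.7), (
[... 415 characters left out ...]
001], 0.93), ([0.61, 0.091, 0.083], 0.87), ([0.261, -0.421, -0.001], 0.85), ([0.619, -0.131, 0.086], 0.68), ([0.203, -0.315, 0.002], 0.61), ([0.511, -0.251, 0.087], 0.6), ([0.602, 0.088, 0.189], 0.49)]
lid_a [([0.513, -0.258, 0.181], 0.97), ([0.34, -0.326, 0.102], 0.93), ([0.201, -0.317, 0.106], 0.85), ([0.258, -0.42, 0.106], 0.78), ([0.604, 0.087, 0.187], 0.67), ([0.622, -0.13, 0.185], 0.64), ([0.508, -0.016, 0.181], 0.58)]
pepper_mill [([0.649, -0.241, 0.085], 0.58)]
steel_lid [([0.558, -0.381, 0.084], 0.72), ([0.602, 0.085, 0.188], 0.45)]
egg_timer [([0.466, 0.075, 0.089], 0.67), ([0.51, -0.25, 0.087], 0.54)]
egg_cooker [([0.548, 0.26, 0.086], 0.96)]
shelf [([0.559, -0.053, 0.004], 0.96)]
```

View pics/top1.png

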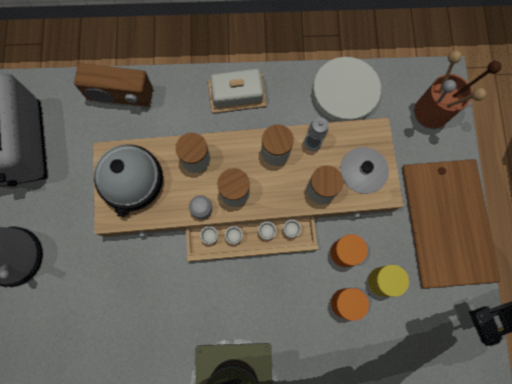

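View pics/scene1.png

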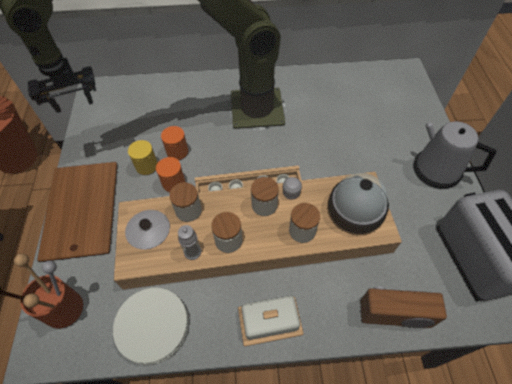

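The lids to test are the dark wooden ones on the shelf, in the top view at (326,184), (277,143), (234,187) and (193,150). The look-alikes are the orange and yellow canisters at (350,250), (350,304) and (389,281) on the worktop, plus the steel lid at (364,170) and the timer at (200,206). I'll move above the first lid with the fingers shut and check it in a close crop.

jog_arm --turn '[[0,0,0.1],[0,0,0.289],[0,0,0.289],[0,0,0.289],[0,0,0.289],[0,0,0.289],[0,0,0.289],[0,0,0.289],[0,0,0.289],[0,0,0.289],[0,0,0.289],[0,0,0.289]]' --translation '[[0.02,-0.012,-0.05],[0.06,-0.038,-0.078],[0.11,-0.069,-0.078],[0.16,-0.1,-0.078],[0.21,-0.132,-0.078],[0.26,-0.163,-0.078],[0.31,-0.194,-0.078],[0.35,-0.219,-0.078],[0.375,-0.235,-0.078],[0.3885,-0.2435,-0.078],[0.3885,-0.2435,-0.078],[0.3885,-0.2435,-0.078]]' --grip '[1,1,1,1,1,1,1,1,1,1,1,1]'

```text
clock: 2.3
tool_pos: [0.4799, -0.2567, 0.3008]
eef_rot: [1.0, -0.001, -0.0, 0.001]
contact_force: [0.1, 0.8, -0.7]
opening: 0.004
finger_force: 0.0
```

```bash
cat > look.py <<'E'
from plant import r,cams,models
import cv2,numpy as np,sys
def st():
    s=r.get_state();print({k:np.round(s[k],4).tolist() for k in("clock","tool_pos","eef_rot","contact_force","moment","opening")});return s
E
python3 - <<'E'
from look import *
st();im=cams.snapshot("wrist");cv2.imwrite("pics/w1.png",im[:,:,::-1])
for n in("lid_a","canister_a"):print(n,[(np.round(d["position"],4).tolist(),round(d["p"],2)) for d in models.place_of("wrist",n)])
E
```

```text
{'clock': 2.3, 'tool_pos': [0.4799, -0.2567, 0.3008], 'eef_rot': [1.0, -0.0014, -0.0005, 0.0005], 'contact_force': [0.1419, 0.7536, -0.6567], 'moment': [0.0009, 0.019, 0.0085], 'opening': 0.0041}
lid_a [([0.6235, -0.1338, 0.1881], 0.92), ([0.5049, -0.0167, 0.1863], 0.91), ([0.5033, -0.2523, 0.1838], 0.76)]
canister_a [([0.6188, -0.1329, 0.0841], 0.94), ([0.5037, -0.0158, 0.0869], 0.82), ([0.3401, -0.3223, -0.0014], 0.77), ([0.5086, -0.2558, 0.0829], 0.6)]
```

View pics/w1.png

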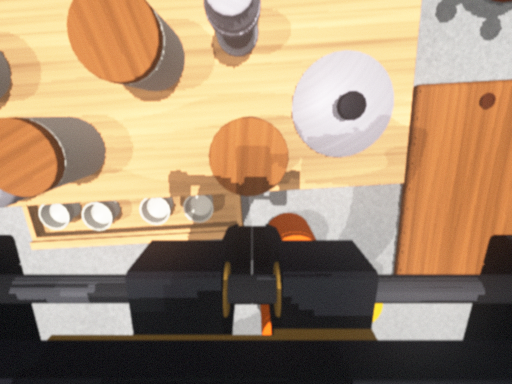

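The crop shows the first dark-oak lid at (248,155), between the steel lid and the tray, with the orange look-alike lower down at (290,225). It is the right one. I'm lowering onto its robot-side edge.

jog_arm --turn '[[0,0,0],[0,0,0],[0,0,0],[0,0,0]]' --translation '[[0,-0.002,0.04],[0,-0.002,0.075],[0,-0.002,0.088],[0,-0.002,0.088]]' --grip '[1,1,1,1]'

```text
clock: 2.95
tool_pos: [0.4807, -0.2534, 0.2126]
eef_rot: [1.0, -0.0, -0.0, -0.0]
contact_force: [-0.3, -0.3, -0.0]
opening: 0.004
finger_force: 0.0
```

jog_arm --turn '[[0,0,0],[0,0,0]]' --translation '[[0,0,0.003],[0,0,0.003]]' --grip '[1,1]'

```text
clock: 3.2
tool_pos: [0.4816, -0.2534, 0.2107]
eef_rot: [1.0, -0.0, 0.001, 0.0]
contact_force: [0.3, -0.2, 0.3]
opening: 0.003
finger_force: 0.0
```

jog_arm --turn '[[0,0,0],[0,0,0]]' --translation '[[0,0,0.0015],[0,0,0.0015]]' --grip '[1,1]'

```text
clock: 3.45
tool_pos: [0.4812, -0.2531, 0.2085]
eef_rot: [1.0, -0.0, 0.0, 0.0]
contact_force: [0.5, -0.5, -0.0]
opening: 0.003
finger_force: 0.0
```

jog_arm --turn '[[0,0,0],[0,0,0]]' --translation '[[0,0,0.0015],[0,0,0.0015]]' --grip '[1,1]'

```text
clock: 3.7
tool_pos: [0.481, -0.253, 0.2067]
eef_rot: [1.0, -0.0, -0.0, -0.0]
contact_force: [-0.8, -0.0, 0.7]
opening: 0.006
finger_force: 0.0
```

jog_arm --turn '[[0,0,0],[0,0,0]]' --translation '[[0,0,0.001],[0,0,0.001]]' --grip '[1,1]'

```text
clock: 3.95
tool_pos: [0.481, -0.253, 0.2057]
eef_rot: [1.0, -0.0, -0.0, -0.0]
contact_force: [0.1, 0.9, 0.2]
opening: 0.006
finger_force: 0.0
```

jog_arm --turn '[[0,0,0],[0,0,0]]' --translation '[[0,0,0.001],[0,0,0.001]]' --grip '[1,1]'

```text
clock: 4.2
tool_pos: [0.481, -0.2531, 0.2047]
eef_rot: [1.0, -0.0, -0.0, 0.0]
contact_force: [1.1, -0.1, -0.0]
opening: 0.006
finger_force: 0.0
```

jog_arm --turn '[[0,0,0],[0,0,0]]' --translation '[[0,0,0.0007],[0,0,0.0007]]' --grip '[1,1]'

```text
clock: 4.45
tool_pos: [0.4811, -0.2531, 0.2041]
eef_rot: [1.0, -0.0, -0.0, 0.0]
contact_force: [0.3, -0.3, 0.6]
opening: 0.006
finger_force: 0.0
```

jog_arm --turn '[[0,0,0],[0,0,0]]' --translation '[[0,0,0.001],[0,0,0.001]]' --grip '[1,1]'

```text
clock: 4.7
tool_pos: [0.481, -0.2531, 0.203]
eef_rot: [1.0, -0.0, -0.0, 0.0]
contact_force: [-0.2, -0.3, -0.2]
opening: 0.007
finger_force: 0.0
```

Run:
```python
from look import *
print(r.tips_ahead);st();im=cams.snapshot("wrist");cv2.imwrite("pics/w2.png",im[:,:,::-1])
```

```text
0.019
{'clock': 4.7, 'tool_pos': [0.481, -0.2531, 0.203], 'eef_rot': [1.0, -0.0001, -0.0001, 0.0], 'contact_force': [-0.2243, -0.3215, -0.196], 'moment': [0.0732, -0.045, -0.0223], 'opening': 0.007}
```

View pics/w2.png

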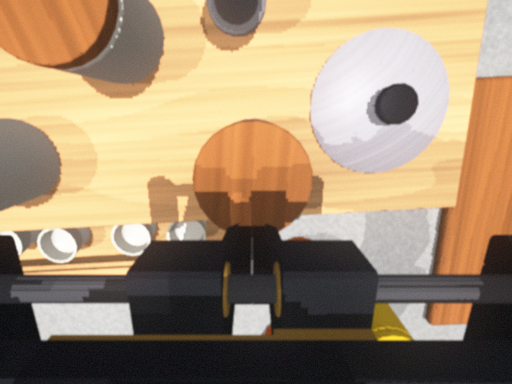

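Run:
```python
from look import *
from scipy.spatial.transform import Rotation as R
p=cams.camera_params("wrist");print({k:np.round(v,4).tolist() for k,v in p.items()})
Rm=R.from_quat(p["orientation"]).as_matrix()
def pr(X):
    c=Rm.T@(np.array(X)-p["eye"]);return np.round([p["fx"]*c[0]/-c[2]+p["cx"],p["fy"]*-c[1]/-c[2]+p["cy"]],1)
s=r.get_state()["tool_pos"]
print("tip",pr([s[0],s[1],s[2]-.019]),"tip front",pr([s[0]+.009,s[1],s[2]-.019]))
for z in(.183,.187,.191):
  print(z,[pr([.505+dx,-.2545+dy,z]).tolist() for dx,dy in((0,0),(.041,0),(-.041,0),(0,.041),(0,-.041))])
im=cams.snapshot("wrist")
for d in models.masks_of("wrist","lid_a"):
    m=d["pixels"];ys,xs=np.nonzero(m);print(d["p"],xs.min(),xs.max(),ys.min(),ys.max())
```

```text
{'fx': 271.8615, 'fy': 271.8615, 'cx': 251.5403, 'cy': 192.1525, 'eye': [0.5529, -0.2529, 0.3661], 'orientation': [0.0991, -0.0986, 0.7002, -0.7001]}
tip [251.6 218.2] tip front [251.6 206.3]
0.183 [[253.6, 185.5], [253.8, 124.8], [253.5, 239.2], [194.7, 185.5], [312.5, 185.4]]
0.187 [[253.7, 186.9], [253.8, 125.1], [253.6, 241.7], [193.6, 187.0], [313.8, 186.9]]
0.191 [[253.7, 188.5], [253.9, 125.3], [253.6, 244.2], [192.3, 188.5], [315.1, 188.5]]
0.92 0 118 0 69
0.76 193 311 120 231
0.68 374 411 329 340
0.34 0 163 0 83
```

jog_arm --turn '[[0,0,0],[0,0,0]]' --translation '[[0,0,0.0015],[0,0,0.0015]]' --grip '[1,1]'

```text
clock: 5.1
tool_pos: [0.481, -0.253, 0.2015]
eef_rot: [1.0, -0.0, -0.0, -0.0]
contact_force: [-0.3, 0.6, 0.8]
opening: 0.008
finger_force: 0.0
```

jog_arm --turn '[[0,0,0],[0,0,0]]' --translation '[[0,0,0.001],[0,0,0.001]]' --grip '[1,1]'

```text
clock: 5.35
tool_pos: [0.481, -0.2531, 0.2005]
eef_rot: [1.0, -0.0, -0.0, -0.0]
contact_force: [-0.5, 0.5, 0.5]
opening: 0.008
finger_force: 0.0
```

Run:
```python
from look import *
st();im=cams.snapshot("scene");cv2.imwrite("pics/s2.png",cv2.resize(im[120:280,110:310],(800,640))[:600,:,::-1])
```

```text
{'clock': 5.35, 'tool_pos': [0.481, -0.2531, 0.2005], 'eef_rot': [1.0, -0.0001, -0.0001, -0.0], 'contact_force': [-0.4638, 0.4737, 0.4763], 'moment': [0.0736, 0.039, 0.0147], 'opening': 0.0082}
```

View pics/s2.png

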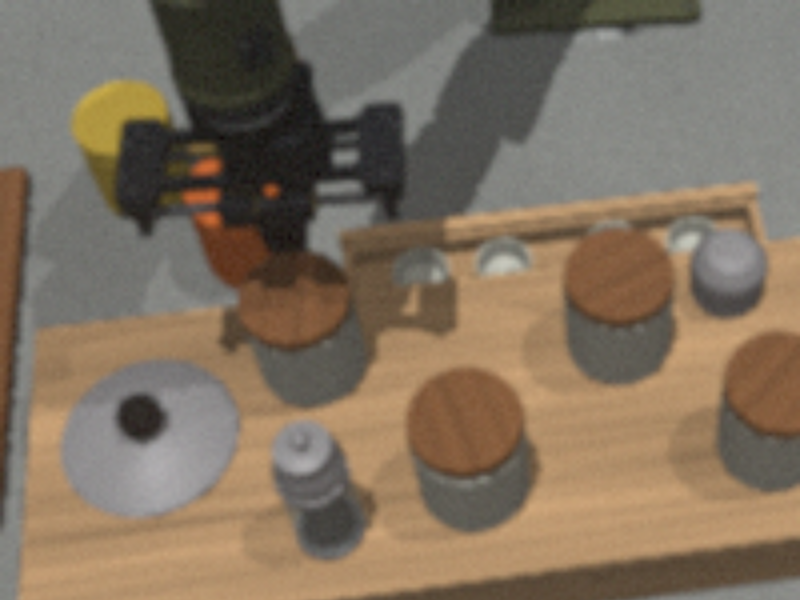

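jog_arm --turn '[[0,0,0],[0,0,0]]' --translation '[[0.002,0,0.0007],[0.003,0,0.001]]' --grip '[1,1]'

```text
clock: 5.65
tool_pos: [0.4843, -0.253, 0.1996]
eef_rot: [1.0, -0.0, 0.0, 0.0]
contact_force: [0.5, 0.1, 1.0]
opening: 0.002
finger_force: 0.0
```

jog_arm --turn '[[0,0,0],[0,0,0]]' --translation '[[0,0,0.001],[0,0,0.001]]' --grip '[1,1]'

```text
clock: 5.9
tool_pos: [0.484, -0.253, 0.1985]
eef_rot: [1.0, -0.0, -0.0, -0.0]
contact_force: [-0.8, 0.1, -0.3]
opening: 0.003
finger_force: 0.0
```

Run:
```python
from look import *
from scipy.spatial.transform import Rotation as R
s=st()["tool_pos"]
for c in("scene","top","wrist"):
    p=cams.camera_params(c);Rm=R.from_quat(p["orientation"]).as_matrix()
    def pr(X):
        q=Rm.T@(np.array(X)-p["eye"]);return np.round([p["fx"]*q[0]/-q[2]+p["cx"],p["fy"]*-q[1]/-q[2]+p["cy"]],1).tolist()
    print(c,"tip",pr(s-[0,0,.019]),"tcp",pr(s),"lid ctr/rear .187",pr([.508,-.254,.187]),pr([.467,-.254,.187]))
im=cams.snapshot("wrist");cv2.imwrite("pics/w3.png",cv2.resize(im[100:300,150:350],(600,600),interpolation=cv2.INTER_CUBIC)[:,:,::-1])
```

```text
{'clock': 5.9, 'tool_pos': [0.484, -0.253, 0.1985], 'eef_rot': [1.0, -0.0001, -0.0001, -0.0], 'contact_force': [-0.7939, 0.0567, -0.3378], 'moment': [0.0622, 0.03, -0.0506], 'opening': 0.003}
scene tip [183.9, 187.3] tcp [182.8, 183.7] lid ctr/rear .187 [182.9, 192.9] [183.3, 181.2]
top tip [326.9, 190.7] tcp [328.2, 188.9] lid ctr/rear .187 [327.1, 180.7] [328.3, 196.6]
wrist tip [251.6, 218.2] tcp [251.6, 229.0] lid ctr/rear .187 [253.0, 188.6] [252.9, 244.5]
```

View pics/w3.png

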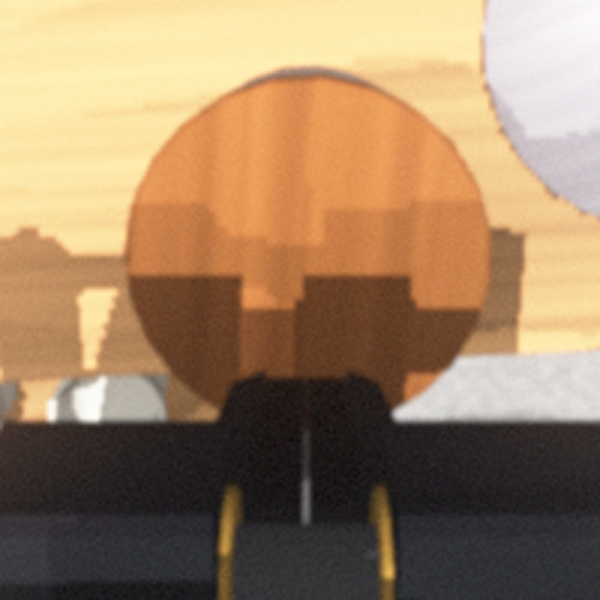

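jog_arm --turn '[[0,0,0],[0,0,0],[0,0,0]]' --translation '[[0,0,0.001],[0,0,0.002],[0,0,0.002]]' --grip '[1,1,1]'

```text
clock: 6.32
tool_pos: [0.484, -0.2531, 0.1965]
eef_rot: [1.0, -0.0, -0.0, 0.0]
contact_force: [-0.2, -0.9, -0.9]
opening: 0.005
finger_force: 0.0
```

jog_arm --turn '[[0,0,0],[0,0,0],[0,0,0]]' --translation '[[0,0,0.001],[0,0,0.0015],[0,0,0.0015]]' --grip '[1,1,1]'

```text
clock: 6.7
tool_pos: [0.484, -0.2531, 0.1951]
eef_rot: [1.0, -0.0, -0.0, 0.0]
contact_force: [0.1, -0.1, -0.1]
opening: 0.008
finger_force: 0.0
```

jog_arm --turn '[[0,0,0],[0,0,0],[0,0,0]]' --translation '[[0,0,0.001],[0,0,0.0015],[0,0,0.0015]]' --grip '[1,1,1]'

```text
clock: 7.08
tool_pos: [0.484, -0.2531, 0.1936]
eef_rot: [1.0, -0.0, -0.0, 0.0]
contact_force: [-0.0, -0.6, 0.3]
opening: 0.006
finger_force: 0.0
```

jog_arm --turn '[[0,0,0],[0,0,0],[0,0,0]]' --translation '[[0,0,0.001],[0,0,0.0015],[0,0,0.0015]]' --grip '[1,1,1]'

```text
clock: 7.45
tool_pos: [0.4841, -0.253, 0.1921]
eef_rot: [1.0, -0.0, -0.0, 0.0]
contact_force: [-0.2, -0.2, 0.2]
opening: 0.009
finger_force: 0.0
```

Run:
```python
from look import *
st()
a=cams.snapshot("wrist")[90:290,150:350];b=cams.snapshot("scene")[130:230,130:230]
cv2.imwrite("pics/c4.png",np.hstack([cv2.resize(x,(400,400),interpolation=cv2.INTER_CUBIC) for x in(a,b)])[:,:,::-1])
```

```text
{'clock': 7.45, 'tool_pos': [0.4841, -0.253, 0.1921], 'eef_rot': [1.0, -0.0001, -0.0, 0.0], 'contact_force': [-0.2207, -0.186, 0.2203], 'moment': [0.0117, 0.0067, 0.014], 'opening': 0.0086}
```

View pics/c4.png

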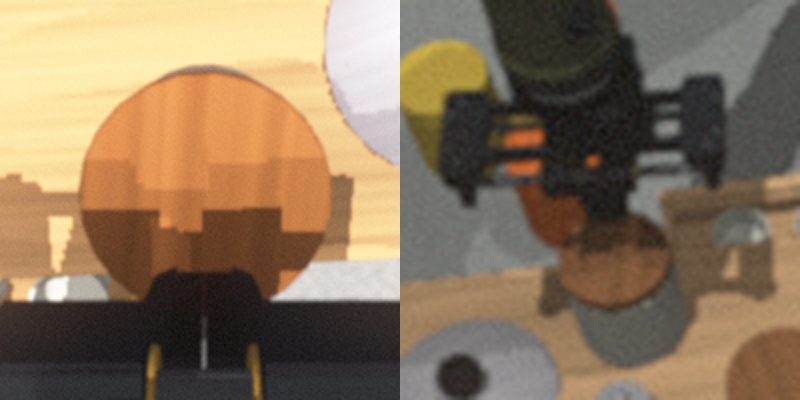

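jog_arm --turn '[[0,0,0],[0,0,0]]' --translation '[[0,0,0.002],[0,0,0.002]]' --grip '[1,1]'

```text
clock: 7.8
tool_pos: [0.484, -0.253, 0.19]
eef_rot: [1.0, -0.0, -0.0, -0.0]
contact_force: [0.1, 0.7, -0.4]
opening: 0.006
finger_force: 0.0
```

jog_arm --turn '[[0,0,0],[0,0,0]]' --translation '[[0,0,0.0015],[0,0,0.0015]]' --grip '[1,1]'

```text
clock: 8.05
tool_pos: [0.484, -0.2531, 0.1885]
eef_rot: [1.0, -0.0, -0.0, -0.0]
contact_force: [0.1, -0.2, 0.5]
opening: 0.005
finger_force: 0.0
```

jog_arm --turn '[[0,0,0],[0,0,0]]' --translation '[[0,0,0.0015],[0,0,0.0015]]' --grip '[1,1]'

```text
clock: 8.3
tool_pos: [0.484, -0.253, 0.187]
eef_rot: [1.0, -0.0, -0.0, -0.0]
contact_force: [-0.7, -0.4, -0.1]
opening: 0.008
finger_force: 0.0
```

jog_arm --turn '[[0,0,0],[0,0,0]]' --translation '[[0,0,0.002],[0,0,0.002]]' --grip '[1,1]'

```text
clock: 8.55
tool_pos: [0.484, -0.253, 0.185]
eef_rot: [1.0, -0.0, -0.0, -0.0]
contact_force: [-0.5, 0.7, -0.3]
opening: 0.011
finger_force: 0.0
```

Run:
```python
from look import *
st()
a=cams.snapshot("wrist");b=cams.snapshot("scene")[100:250,90:290]
cv2.imwrite("pics/c5.png",np.hstack([cv2.resize(x,(400,300),interpolation=cv2.INTER_CUBIC) for x in(a,b)])[:,:,::-1])
print(a[200:245:3,252].tolist())
t=cams.snapshot("top")
for n in("lid_a","canister_a"):
  for c in("top","scene","wrist"):print(c,n,[(np.round(d["position"],3).tolist(),round(d["p"],2)) for d in models.place_of(c,n)])
```

```text
{'clock': 8.55, 'tool_pos': [0.484, -0.253, 0.185], 'eef_rot': [1.0, -0.0001, -0.0002, -0.0], 'contact_force': [-0.4644, 0.6503, -0.3147], 'moment': [-0.0187, -0.0111, 0.0387], 'opening': 0.0111}
[[106, 63, 32], [108, 66, 39], [106, 64, 39], [101, 60, 33], [102, 63, 34], [101, 62, 38], [102, 61, 37], [101, 63, 41], [93, 57, 32], [48, 33, 27], [45, 32, 26], [42, 27, 21], [40, 30, 23], [34, 24, 23], [35, 28, 18]]
top lid_a [([0.604, 0.093, 0.188], 0.78), ([0.257, -0.422, 0.102], 0.6), ([0.508, -0.018, 0.189], 0.59), ([0.616, -0.138, 0.196], 0.59), ([0.202, -0.312, 0.102], 0.44)]
scene lid_a [([0.601, 0.089, 0.188], 0.98), ([0.26, -0.423, 0.104], 0.75), ([0.512, -0.255, 0.184], 0.6), ([0.621, -0.132, 0.189], 0.59), ([0.342, -0.325, 0.102], 0.44), ([0.394, 0.055, 0.02], 0.41), ([0.558, -0.054, 0.002], 0.39)]
wrist lid_a []
top canister_a [([0.509, -0.019, 0.086], 0.77), ([0.648, -0.241, 0.087], 0.73), ([0.626, -0.138, 0.09], 0.68), ([0.602, 0.088, 0.086], 0.64), ([0.509, -0.258, 0.084], 0.58)]
scene canister_a [([0.26, -0.421, -0.002], 0.84), ([0.503, -0.014, 0.084], 0.82), ([0.608, 0.09, 0.083], 0.79), ([0.339, -0.324, 0.004], 0.72), ([0.617, -0.133, 0.085], 0.7)]
wrist canister_a [([0.505, -0.255, 0.084], 0.82), ([0.619, -0.136, 0.086], 0.8), ([0.258, -0.423, -0.004], 0.71), ([0.505, -0.019, 0.089], 0.67)]
```

View pics/c5.png

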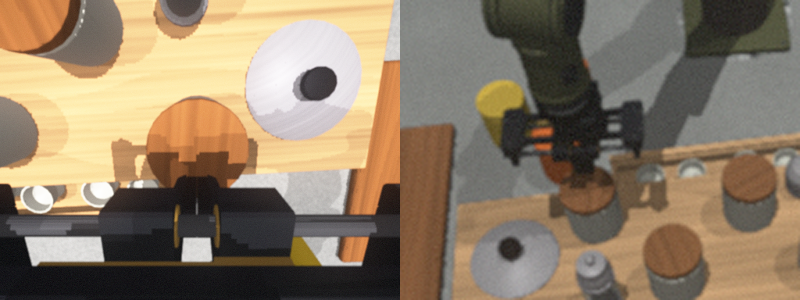

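jog_arm --turn '[[0,0,0],[0,0,0]]' --translation '[[0,0,0.002],[0,0,0.002]]' --grip '[1,1]'

```text
clock: 9.25
tool_pos: [0.4839, -0.253, 0.1829]
eef_rot: [1.0, -0.0, -0.0, -0.0]
contact_force: [-0.6, 0.5, 1.2]
opening: 0.003
finger_force: 0.0
```

jog_arm --turn '[[0,0,0],[0,0,0]]' --translation '[[0,0,0.0015],[0,0,0.0015]]' --grip '[1,1]'

```text
clock: 9.5
tool_pos: [0.484, -0.253, 0.1815]
eef_rot: [1.0, -0.0, -0.0, -0.0]
contact_force: [-0.0, 0.6, -0.2]
opening: 0.01
finger_force: 0.0
```

Run:
```python
from look import *
st()
from scipy.spatial.transform import Rotation as R
from scipy.optimize import least_squares
p=cams.camera_params("wrist");Rm=R.from_quat(p["orientation"]).as_matrix()
im=cams.snapshot("wrist")
for d in models.masks_of("wrist","lid_a"):
    m=d["pixels"].astype(np.uint8);ys,xs=np.nonzero(m)
    if not 230<xs.mean()<275 or ys.mean()<100: continue
    c=max(cv2.findContours(m,0,cv2.CHAIN_APPROX_NONE)[0],key=len)[:,0,:].astype(float)
    c=c[c[:,1]<210]
    def res(v):
        dr=np.c_[(c[:,0]-p["cx"])/p["fx"],-(c[:,1]-p["cy"])/p["fy"],-np.ones(len(c))]@Rm.T
        X=p["eye"]+dr*((v[2]-p["eye"][2])/dr[:,2])[:,None]
        return np.hypot(X[:,0]-v[0],X[:,1]-v[1])-.041
    f=least_squares(res,[.508,-.254,.187],loss="soft_l1",f_scale=.001);print(d["p"],xs.min(),xs.max(),ys.min(),ys.max(),np.round(f.x,4),f.cost)
```

```text
{'clock': 9.5, 'tool_pos': [0.484, -0.253, 0.1815], 'eef_rot': [1.0, -0.0001, -0.0001, -0.0], 'contact_force': [-0.0156, 0.5788, -0.1879], 'moment': [0.034, 0.0031, -0.0187], 'opening': 0.0098}
0.79 185 319 126 239 [ 0.5079 -0.2533  0.1835] 9.007571467581715e-06
```

jog_arm --turn '[[0,0,0],[0,0,0]]' --translation '[[0,0,0.0015],[0,0,0.0015]]' --grip '[1,1]'

```text
clock: 9.85
tool_pos: [0.484, -0.2531, 0.18]
eef_rot: [1.0, -0.0, -0.0, 0.0]
contact_force: [0.5, -1.0, 0.3]
opening: 0.009
finger_force: 0.0
```

jog_arm --turn '[[0,0,0],[0,0,0]]' --translation '[[0,0,0.0015],[0,0,0.0015]]' --grip '[1,1]'

```text
clock: 10.1
tool_pos: [0.484, -0.2531, 0.1785]
eef_rot: [1.0, -0.0, -0.0, -0.0]
contact_force: [0.4, 0.5, 0.3]
opening: 0.007
finger_force: 0.0
```

jog_arm --turn '[[0,0,0],[0,0,0]]' --translation '[[0,0,0.0015],[0,0,0.0015]]' --grip '[1,1]'

```text
clock: 10.35
tool_pos: [0.484, -0.253, 0.177]
eef_rot: [1.0, -0.0, -0.0, -0.0]
contact_force: [0.5, -0.8, -0.4]
opening: 0.007
finger_force: 0.0
```

jog_arm --turn '[[0,0,0],[0,0,0]]' --translation '[[0,0,0.0015],[0,0,0.0015]]' --grip '[1,1]'

```text
clock: 10.6
tool_pos: [0.484, -0.253, 0.1755]
eef_rot: [1.0, -0.0, -0.0, -0.0]
contact_force: [0.0, -0.7, 0.2]
opening: 0.003
finger_force: 0.0
```

jog_arm --turn '[[0,0,0],[0,0,0]]' --translation '[[0,0,0.0015],[0,0,0.0015]]' --grip '[1,1]'

```text
clock: 10.85
tool_pos: [0.484, -0.253, 0.174]
eef_rot: [1.0, -0.0, -0.0, -0.0]
contact_force: [-0.1, -0.4, 0.2]
opening: 0.006
finger_force: 0.0
```

Run:
```python
from look import *
st()
a=cams.snapshot("wrist");b=cams.snapshot("scene")[150:225,140:240]
cv2.imwrite("pics/c6.png",np.hstack([cv2.resize(x,(400,300),interpolation=cv2.INTER_CUBIC) for x in(a[110:290,130:370],b)])[:,:,::-1])
```

```text
{'clock': 10.85, 'tool_pos': [0.484, -0.253, 0.174], 'eef_rot': [1.0, -0.0001, -0.0001, -0.0], 'contact_force': [-0.0563, -0.3631, 0.1786], 'moment': [-0.0092, 0.0453, -0.0199], 'opening': 0.006}
```

View pics/c6.png

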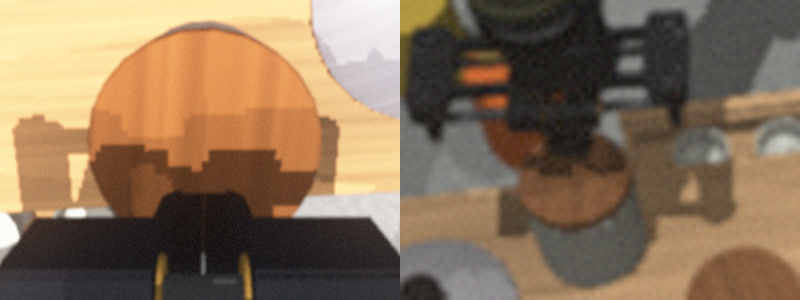

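jog_arm --turn '[[0,0,0],[0,0,0]]' --translation '[[0,0,0.0015],[0,0,0.0015]]' --grip '[1,1]'

```text
clock: 11.2
tool_pos: [0.484, -0.2531, 0.1725]
eef_rot: [1.0, -0.0, -0.0, 0.0]
contact_force: [0.2, -0.5, 0.6]
opening: 0.002
finger_force: 0.0
```

jog_arm --turn '[[0,0,0],[0,0,0]]' --translation '[[0,0,0.0015],[0,0,0.0015]]' --grip '[1,1]'

```text
clock: 11.45
tool_pos: [0.4841, -0.2531, 0.1715]
eef_rot: [1.0, -0.0, 0.0, 0.0]
contact_force: [-0.9, 1.3, 3.3]
opening: 0.003
finger_force: 1.8
```

jog_arm --turn '[[0,0,0],[0,0,0]]' --translation '[[0,0,0.0015],[0,0,0.0015]]' --grip '[1,1]'

```text
clock: 11.7
tool_pos: [0.4841, -0.2532, 0.1712]
eef_rot: [1.0, -0.0, 0.0, 0.0]
contact_force: [-4.1, 1.8, 14.6]
opening: 0.008
finger_force: 7.4
```

Contact came at TCP z of about 0.1715. It is stiff, giving only 0.3 mm over 11 N, so the lid at (326,184) is home. Next is the lid at (234,187).

jog_arm --turn '[[0,0,0],[0,0,0],[0,0,0],[0,0,0],[0,0,0],[0,0,0],[0,0,0],[0,0,0],[0,0,0],[0,0,0]]' --translation '[[0,0,-0.025],[0,-0.03,-0.03],[0,-0.08,-0.03],[0,-0.13,-0.03],[0,-0.18,-0.03],[0,-0.22,-0.03],[-0.001,-0.236,-0.03],[-0.001,-0.236,-0.02],[-0.001,-0.236,-0.008],[-0.001,-0.236,-0.008]]' --grip '[1,1,1,1,1,1,1,1,1,1]'

```text
clock: 12.95
tool_pos: [0.4822, -0.019, 0.1763]
eef_rot: [1.0, -0.002, -0.001, 0.001]
contact_force: [-0.1, -0.5, 0.1]
opening: 0.009
finger_force: 0.0
```

jog_arm --turn '[[0,0,0],[0,0,0]]' --translation '[[0,0,0.002],[0,0,0.0025]]' --grip '[1,1]'

```text
clock: 13.2
tool_pos: [0.4833, -0.0176, 0.1751]
eef_rot: [1.0, -0.0, 0.0, 0.0]
contact_force: [0.1, -0.8, -0.2]
opening: 0.006
finger_force: 0.0
```

jog_arm --turn '[[0,0,0],[0,0,0]]' --translation '[[0,0,0.0012],[0,0,0.0012]]' --grip '[1,1]'

```text
clock: 13.45
tool_pos: [0.4832, -0.0171, 0.174]
eef_rot: [1.0, -0.0, 0.0, 0.0]
contact_force: [0.2, -0.6, -0.6]
opening: 0.007
finger_force: 0.0
```

jog_arm --turn '[[0,0,0],[0,0,0]]' --translation '[[0,0,0.0015],[0,0,0.002]]' --grip '[1,1]'

```text
clock: 13.7
tool_pos: [0.4831, -0.017, 0.1718]
eef_rot: [1.0, -0.0, -0.0, 0.0]
contact_force: [0.7, 0.5, 0.0]
opening: 0.004
finger_force: 0.0
```

jog_arm --turn '[[0,0,0],[0,0,0]]' --translation '[[0,0,0.001],[0,0,0.001]]' --grip '[1,1]'

```text
clock: 13.95
tool_pos: [0.483, -0.017, 0.1714]
eef_rot: [1.0, -0.0, 0.0, 0.0]
contact_force: [-1.1, 0.2, 5.3]
opening: 0.006
finger_force: 2.8
```

This lid is also stiff at the same height, so it is home. Next is the lid at (193,150), with the hand turned 90° so its body stays clear of the cooker and the mill.

jog_arm --turn '[[0,0,0],[0,0,0.15],[0,0,0.32],[0,0,0.49],[0,0,0.66],[0,0,0.83],[0,0,1.0],[0,0,1.17],[0,0,1.34],[0,0,1.5],[0,0,1.5708],[0,0,1.5708],[0,0,1.5708],[0,0,1.5708]]' --translation '[[0,0,-0.03],[0.01,-0.007,-0.04],[0.025,-0.017,-0.04],[0.04,-0.028,-0.04],[0.055,-0.038,-0.04],[0.07,-0.048,-0.04],[0.085,-0.059,-0.04],[0.1,-0.069,-0.04],[0.11,-0.076,-0.04],[0.12,-0.083,-0.04],[0.12,-0.083,-0.04],[0.12,-0.083,-0.025],[0.12,-0.083,-0.008],[0.12,-0.083,-0.008]]' --grip '[1,1,1,1,1,1,1,1,1,1,1,1,1,1]'

```text
clock: 15.7
tool_pos: [0.6016, 0.066, 0.1769]
eef_rot: [-0.707, 0.707, 0.002, -0.001]
contact_force: [-0.1, 0.1, -0.4]
opening: 0.002
finger_force: 0.0
```

Run:
```python
from look import *
st()
for c in("scene","wrist"):
  cams.snapshot(c)
  print(c,[(np.round(d["position"],4).tolist(),round(d["p"],2)) for d in models.place_of(c,"lid_a")])
```

```text
{'clock': 15.7, 'tool_pos': [0.6016, 0.066, 0.1769], 'eef_rot': [-0.707, 0.7072, 0.0018, -0.001], 'contact_force': [-0.1053, 0.1299, -0.3909], 'moment': [0.1215, -0.0442, 0.0342], 'opening': 0.0018}
scene [([0.5078, -0.0181, 0.1829], 0.9), ([0.5148, -0.2541, 0.1801], 0.87), ([0.3394, -0.3227, 0.1003], 0.87), ([0.2041, -0.3189, 0.1037], 0.77), ([0.6198, -0.1344, 0.1884], 0.66), ([0.256, -0.4232, 0.1064], 0.65), ([0.6013, 0.0866, 0.1858], 0.5), ([0.5127, -0.2488, 0.0852], 0.27)]
wrist [([0.5054, -0.0157, 0.185], 0.89)]
```

jog_arm --turn '[[0,0,0],[0,0,0]]' --translation '[[0,0,0.001],[0,0,0.002]]' --grip '[1,1]'

```text
clock: 16.15
tool_pos: [0.6033, 0.0659, 0.1772]
eef_rot: [-0.707, 0.707, -0.0, 0.0]
contact_force: [0.4, -0.0, -0.1]
opening: 0.001
finger_force: 0.0
```

jog_arm --turn '[[0,0,0],[0,0,0]]' --translation '[[0,0,0.001],[0,0,0.0015]]' --grip '[1,1]'

```text
clock: 16.4
tool_pos: [0.6031, 0.066, 0.1753]
eef_rot: [-0.707, 0.707, -0.0, -0.0]
contact_force: [-0.3, 0.8, 0.9]
opening: 0.0
finger_force: 0.0
```

jog_arm --turn '[[0,0,0],[0,0,0]]' --translation '[[0,0,0.001],[0,0,0.001]]' --grip '[1,1]'

```text
clock: 16.65
tool_pos: [0.603, 0.0659, 0.1743]
eef_rot: [-0.707, 0.707, 0.0, -0.0]
contact_force: [-0.4, -0.1, -0.6]
opening: 0.008
finger_force: 0.0
```

jog_arm --turn '[[0,0,0],[0,0,0]]' --translation '[[0,0,0.0015],[0,0,0.002]]' --grip '[1,1]'

```text
clock: 16.9
tool_pos: [0.6031, 0.066, 0.1723]
eef_rot: [-0.707, 0.707, 0.0, -0.0]
contact_force: [-0.1, -0.5, -0.7]
opening: 0.002
finger_force: 0.0
```

jog_arm --turn '[[0,0,0],[0,0,0]]' --translation '[[0,0,0.001],[0,0,0.0015]]' --grip '[1,1]'

```text
clock: 17.15
tool_pos: [0.6032, 0.0658, 0.1714]
eef_rot: [-0.707, 0.707, -0.0, 0.0]
contact_force: [-2.3, 0.4, 6.2]
opening: 0.006
finger_force: 3.3
```

All three lids so far are home, which leaves the lid at (277,143). I'm feeling its edge on the side away from the mill.

jog_arm --turn '[[0,0,0],[0,0,0],[0,0,0],[0,0,0],[0,0,0],[0,0,0],[0,0,0],[0,0,0],[0,0,0]]' --translation '[[0,0,-0.03],[0.03,-0.003,-0.04],[0.075,-0.008,-0.04],[0.12,-0.013,-0.04],[0.16,-0.017,-0.04],[0.175,-0.017,-0.04],[0.175,-0.017,-0.025],[0.175,-0.017,-0.008],[0.175,-0.017,-0.008]]' --grip '[1,1,1,1,1,1,1,1,1]'

```text
clock: 18.27
tool_pos: [0.6193, -0.1062, 0.1765]
eef_rot: [0.708, -0.706, -0.002, 0.001]
contact_force: [-0.2, -0.9, -0.3]
opening: 0.002
finger_force: 0.0
```

jog_arm --turn '[[0,0,0],[0,0,0]]' --translation '[[0,0,0.0015],[0,0,0.0025]]' --grip '[1,1]'

```text
clock: 18.52
tool_pos: [0.6203, -0.1088, 0.1766]
eef_rot: [0.707, -0.707, 0.0, -0.0]
contact_force: [0.0, 0.1, 0.6]
opening: 0.007
finger_force: 0.0
```

jog_arm --turn '[[0,0,0],[0,0,0]]' --translation '[[0,0,0.001],[0,0,0.001]]' --grip '[1,1]'

```text
clock: 18.77
tool_pos: [0.6202, -0.109, 0.1756]
eef_rot: [-0.707, 0.707, -0.0, 0.0]
contact_force: [0.3, 0.8, 0.4]
opening: 0.006
finger_force: 0.3
```

jog_arm --turn '[[0,0,0],[0,0,0]]' --translation '[[0,0,0.001],[0,0,0.001]]' --grip '[1,1]'

```text
clock: 19.02
tool_pos: [0.6203, -0.1085, 0.1748]
eef_rot: [0.707, -0.707, -0.0, -0.0]
contact_force: [-0.4, 1.5, 4.0]
opening: 0.005
finger_force: 2.2
```

jog_arm --turn '[[0,0,0],[0,0,0]]' --translation '[[0,0,0.001],[0,0,0.001]]' --grip '[1,1]'

```text
clock: 19.27
tool_pos: [0.6204, -0.1081, 0.1739]
eef_rot: [0.707, -0.707, -0.0, -0.001]
contact_force: [-1.1, 3.1, 7.0]
opening: 0.004
finger_force: 3.5
```

It yields 1.6 mm at 4–7 N and its contact is about 4 mm higher than the others, so this is the open one. I'm lifting off and moving to its middle.

jog_arm --turn '[[0,0,0],[0,0,0],[0,0,0],[0,0,0]]' --translation '[[0,0,-0.008],[0.012,0,-0.012],[0.025,0,-0.008],[0.025,0,-0.005]]' --grip '[1,1,1,1]'

```text
clock: 19.77
tool_pos: [0.6195, -0.1367, 0.1782]
eef_rot: [-0.706, 0.708, -0.0, -0.001]
contact_force: [-0.1, 0.6, -0.5]
opening: 0.005
finger_force: 0.0
```

Run:
```python
from look import *
st()
for c in("top","scene"):
  cams.snapshot(c)
  for n in("lid_a","canister_a"):print(c,n,[(np.round(d["position"],4).tolist(),round(d["p"],2)) for d in models.place_of(c,n) if abs(d["position"][1]+.134)<.03])
```

```text
{'clock': 19.775, 'tool_pos': [0.6195, -0.1367, 0.1782], 'eef_rot': [-0.7059, 0.7084, -0.0004, -0.0006], 'contact_force': [-0.0663, 0.6275, -0.5464], 'moment': [0.1385, -0.0927, -0.0089], 'opening': 0.0045}
top lid_a [([0.6166, -0.1345, 0.1931], 0.67)]
top canister_a [([0.6213, -0.1373, 0.0906], 0.86)]
scene lid_a [([0.6217, -0.1308, 0.1894], 0.42)]
scene canister_a [([0.621, -0.1325, 0.0822], 0.9)]
```

Centred at about (0.620, -0.134). Pressing down in the middle in small steps.

jog_arm --turn '[[0,0,0],[0,0,0],[0,0,0],[0,0,0]]' --translation '[[0,0,0.0015],[0,0,0.0025],[0,0,0.0035],[0,0,0.0035]]' --grip '[1,1,1,1]'

```text
clock: 20.58
tool_pos: [0.6202, -0.134, 0.1758]
eef_rot: [-0.707, 0.707, -0.0, 0.0]
contact_force: [-1.8, 1.3, 5.4]
opening: 0.005
finger_force: 2.8
```

jog_arm --turn '[[0,0,0],[0,0,0],[0,0,0]]' --translation '[[0,0,0.001],[0,0,0.0015],[0,0,0.0015]]' --grip '[1,1,1]'

```text
clock: 20.95
tool_pos: [0.6202, -0.1341, 0.1751]
eef_rot: [-0.707, 0.707, -0.0, 0.001]
contact_force: [-2.4, 2.4, 9.1]
opening: 0.008
finger_force: 5.2
```

jog_arm --turn '[[0,0,0],[0,0,0],[0,0,0]]' --translation '[[0,0,0.001],[0,0,0.001],[0,0,0.001]]' --grip '[1,1,1]'

```text
clock: 21.32
tool_pos: [0.6202, -0.1341, 0.1742]
eef_rot: [-0.707, 0.707, -0.0, 0.001]
contact_force: [-2.9, 1.4, 11.2]
opening: 0.003
finger_force: 5.3
```

jog_arm --turn '[[0,0,0],[0,0,0],[0,0,0]]' --translation '[[0,0,0.001],[0,0,0.0015],[0,0,0.0015]]' --grip '[1,1,1]'

```text
clock: 21.7
tool_pos: [0.6202, -0.1341, 0.1727]
eef_rot: [-0.707, 0.707, -0.0, 0.001]
contact_force: [-3.3, 1.8, 10.3]
opening: 0.006
finger_force: 5.4
```

jog_arm --turn '[[0,0,0],[0,0,0],[0,0,0]]' --translation '[[0,0,0.001],[0,0,0.001],[0,0,0.001]]' --grip '[1,1,1]'

```text
clock: 22.08
tool_pos: [0.6202, -0.134, 0.1717]
eef_rot: [-0.707, 0.707, -0.0, 0.001]
contact_force: [-2.9, 2.3, 11.0]
opening: 0.006
finger_force: 5.4
```

jog_arm --turn '[[0,0,0],[0,0,0],[0,0,0]]' --translation '[[0,0,0.0005],[0,0,0.001],[0,0,0.001]]' --grip '[1,1,1]'

```text
clock: 22.45
tool_pos: [0.6203, -0.134, 0.1714]
eef_rot: [-0.707, 0.707, -0.0, 0.001]
contact_force: [-3.8, 3.3, 15.3]
opening: 0.006
finger_force: 7.6
```

jog_arm --turn '[[0,0,0],[0,0,0],[0,0,0]]' --translation '[[0,0,0.0005],[0,0,0.0008],[0,0,0.0008]]' --grip '[1,1,1]'

```text
clock: 22.82
tool_pos: [0.6203, -0.1341, 0.1713]
eef_rot: [-0.707, 0.707, -0.0, 0.001]
contact_force: [-4.8, 3.8, 19.1]
opening: 0.004
finger_force: 9.7
```

jog_arm --turn '[[0,0,0],[0,0,0],[0,0,0]]' --translation '[[0,0,-0.0005],[0,0,-0.001],[0,0,-0.001]]' --grip '[1,1,1]'

```text
clock: 23.2
tool_pos: [0.6203, -0.134, 0.1714]
eef_rot: [-0.707, 0.707, -0.0, 0.001]
contact_force: [-4.6, 2.7, 13.7]
opening: 0.004
finger_force: 7.0
```

jog_arm --turn '[[0,0,0],[0,0,0],[0,0,0]]' --translation '[[0,0,-0.0005],[0,0,-0.0008],[0,0,-0.0008]]' --grip '[1,1,1]'

```text
clock: 23.58
tool_pos: [0.6202, -0.1341, 0.1715]
eef_rot: [-0.707, 0.707, -0.0, 0.001]
contact_force: [-2.4, 2.5, 9.0]
opening: 0.01
finger_force: 4.8
```

Run:
```python
from look import *
st();print(r.finish_job())
```

```text
{'clock': 23.575, 'tool_pos': [0.6202, -0.1341, 0.1715], 'eef_rot': [-0.707, 0.7072, -0.0002, 0.0006], 'contact_force': [-2.379, 2.4632, 8.9976], 'moment': [0.52, 0.5442, -0.0516], 'opening': 0.0101}
the job is handed in; nothing more can be done
None
```

The open canister was the one at about (0.62, -0.134) m, next to the pepper mill: its lid rocked at 4–7 N, is now pressed home at the same height as the other three, and the fingertips are still resting on it at about 9 N (peak press 19 N); the job is handed in.

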